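# Slide a shelf into the fittings rack above the standing fitting

## Robot

A 6-joint arm with a two-finger parallel gripper is mounted at the origin on the work surface. World frame = base frame: x ahead of the robot, y to its left, z up, the work surface at z = 0. Lengths are in m, angles in rad, forces in N, time in s.
With the tool pointing down it reaches from about 0.275 to 0.75 m from the base axis. Payload 10.2 kg.
Tool frame: the origin (TCP) lies midway between the tips of the shut fingers; the grasp point (between the pads) lies 19 mm behind it; z points along the fingers, y is the direction in which the jaws open and shut (so a half turn about z gives the same grasp; the last joint's range is limited). The gripper opens to 85 mm and grips with 20 to 120 N. Pads are 22 mm wide; open, the fingers measure 114 mm over their backs; the gripper's body (76 mm by 85 mm) begins 54 mm behind the grasp point. The pads swing forward as they close: fully open they stand 13 mm farther back than shut.
Start: joints at [-1.509, 0.313, 1.498, -0, 1.331, -0.223], TCP at [0.147, -0.504, 0.231] pointing down, gripper open.
Joint ranges: [-2.94, 2.94], [-0.97, 2.17], [0.19, 2.56], [-1.23, 4.37], [0.02, 3.11], [-2.88, 2.88]. Speed limits (rad/s): [2.39, 2.39, 3.01, 3.14, 3.14, 3.14].

## Interface

Orientations are given as a unit quaternion [w, x, y, z].
In Python, from cell import sensors, cams, manip gives the robot as it stands.
- The arm moves only by the tool move_arm, never from a script. Its argument "rows" is a list of rows, each a list of 7 numbers: the turn, a rotation vector about the world's x, y, z in degrees, then the shift along the world's x, y, z in mm, then the finger opening in mm, from 0 to 85.4. In form: [[wx, wy, wz, tx, ty, tz, jaw], ...]. A call has 1 to 8 rows; each row is the pose to reach, as a shift and turn from the pose measured when the call began; what a row does not reach only later rows make up. A row lasts 1/8 s, in which the tool goes at most 62.5 mm and 10.7 degrees, less where a joint would pass 70% of its speed; a pose out of reach is approached as far as the arm can. A call with a gripper value outside its range is refused whole. The fingers move at their own pace and stop on an object; the grip force is fixed at half the most. Time passes only in rows, so rows that repeat a pose let the fingers close. It gives the time, the measured TCP pose, the force and the opening at its end, in the units of the state.
- sensors.state(): the state, without advancing time (a new reading comes with each control period).
- cams.capture(name): name is "scene" or "side" or "wrist"; returns a dict with "color" (420x560x3 uint8, red, green, blue), "camera_matrix" (3x3 intrinsics, pixels), "extrinsics" (4x4, takes a point from world to camera coordinates). Camera axes: x right, y down, z forward; pixel columns grow to the right and rows downward; lengths in m; the calibration is good to about 2 mm. A picture is of the moment at which its call begins. There is no depth.
- manip.sign_off(): hands the job in, once; it reports no verdict.
The state is a dict: "t": time; "qpos": joint angles; "qd": joint speeds; "joint_efforts": joint torques, N m; "position": TCP position; "tool_rot": TCP orientation; "wrist_force": force on the tool from outside, world axes, zero at the start; "ft_torque": the same for the moment, N m; "finger_gap": finger opening in m.
Only numpy, scipy, OpenCV 4.12 (cv2) and the standard library are available. Lean on these libraries where they do the work, as an engineer would, in place of code of your own. Each camera call takes 0.05 s, during which the arm holds its last target.

## Task

Fit the loose steel shelf into the small blue rack: slide it in from the open front, handle towards you, on the lowest pair of rails that passes clear over the hose fitting standing inside. Push it gently back against the sprung buffer until its front shoulders have passed the little noses on the rails, set it down behind them so that it lies flat and the spring holds it there, and let go. Do not ram the buffer, and do not knock over or shift the fittings or the other things on the bench.

Things in the scene. Friction and masses are not known exactly. Their poses are not given: they have to be found in the camera images.
- tray: Loose steel shelf, 0.24 to 0.4 kg, flat on the bench on the robot's left, handle towards the robot. Origin: centre of the underside of its flat body; z up, x towards the rear edge, which enters the rack first. Body 100 (x) by 160 (y) mm, 4 mm thick, rear and side rims to 12 mm. From the front edge (x = -50 mm; its free parts are the shoulders) a tongue 50 mm wide runs to x = -137 mm.
- tray_handle (a point): Point to grip on the handle at the tongue's end: an upright plate 12 mm thick (x), 60 mm wide (y), from 4 to 66 mm above the shelf's underside. The point lies at x = -130 mm from the shelf's origin, 48 mm above the underside. Pinch it from above across the 12 mm, fingers before and behind it.
- rack: Small blue open frame fixed on the bench on the robot's right: 200 mm wide (y), posts from x = -62 to 82 mm, 172 mm tall, no floor, flanges over both sides. Origin: centre of its footprint at bench height; x points into the rack from its open front, z up. It carries three pairs of rails, upper faces 55, 95 and 135 mm above the bench, 4 mm thick.
- rack_rails (a point): Middle of the rack at the middle rails' height (95 mm). All ledges reach inwards to y = +-66 mm; guide walls at y = +-84 mm leave the shelf 4 mm a side. On each ledge's front end stands a nose 5 mm high, 6 mm deep: carry the shelf over it. Rails, noses and buffer sit up to 14 mm nearer or farther in (x) than this point tells (no pose given): home is the shelf's origin at x = 0 +-14 mm. Feel.
- buffer (a joint): Travel (m) of the sprung buffer at the rack's back: two upright slippery plastic strips (y = +-45 mm, 45 to 157 mm high) on one spring, for all rail pairs, pushed along rack x. 0 untouched; 3.5 N/mm plus 1 N. The shoulders clear the noses at 2.5 mm (10 N); 3.7 mm (14 N) is a good push; 6.2 mm (23 N) is ramming. With the shelf home behind the noses it stays pressed about 2.5 mm.
- fitting_short: Round steel hose fitting standing upright, 36 mm tall, 40 mm diameter at the foot; origin centre of its foot. One of the three fittings, drawn anew each time, stands inside the rack, the other two on the bench. When this one is in the rack the shelf belongs on the 55 mm rails.
- fitting_medium: As the short fitting but 75 mm tall; when it stands in the rack the shelf belongs on the 95 mm rails.
- fitting_tall: As the short fitting but 115 mm tall; when it stands in the rack the shelf belongs on the 135 mm rails.
- cap_a: Small red plastic thread cap, 34 mm across, 18 mm tall, standing on the bench; origin centre of its underside. Bystander.
- cap_b: Another cap like it. Bystander.
- elbow: Steel elbow fitting lying on the bench, about 95 mm by 65 mm by 34 mm; origin on the bench beneath its longer leg. Bystander.
- wrench: Open-ended wrench lying flat on the bench to the right of the rack. Bystander.
- can: Grey metal can, 54 mm diameter, 150 mm tall; origin centre of its underside. Bystander.
Mind the look-alikes: they are no part of the job. There is more than one size of the tray; the job needs the middle-sized.

How it is judged:
On the way, in this order (a step that is already met when the one before it is completed fails the run):
1. the shelf is part of the way in from the front, above the right pair of rails (((horizontal distance between fitting_short and rack below 0.05 m and z of tray in the frame of rack between 0.051 and 0.077 m) or (horizontal distance between fitting_medium and rack below 0.05 m and z of tray in the frame of rack between 0.091 and 0.117 m) or (horizontal distance between fitting_tall and rack below 0.05 m and z of tray in the frame of rack between 0.131 and 0.157 m)) and angle between the x axis of tray and the x axis of rack, either way round below 0.12 rad and y of tray in the frame of rack between -0.01 and 0.01 m and x of tray_handle in the frame of rack below 0 m and x of tray in the frame of rack between -0.095 and -0.03 m), for 0.1 s.
2. the shelf has been pressed against the sprung buffer (((horizontal distance between fitting_short and rack below 0.05 m and z of tray in the frame of rack between 0.051 and 0.077 m) or (horizontal distance between fitting_medium and rack below 0.05 m and z of tray in the frame of rack between 0.091 and 0.117 m) or (horizontal distance between fitting_tall and rack below 0.05 m and z of tray in the frame of rack between 0.131 and 0.157 m)) and value of joint buffer above 0.002 m), for 0.1 s.
At the end, for the whole second after the job is handed in: The shelf lies flat (0.025 rad) on the lowest rails above the fitting in the rack, underside within 2 mm of the ledges, handle to the front, square (10 mm sideways, 0.12 rad), held behind the noses with the buffer still pressed 1.3 to 5 mm, released and at rest (((horizontal distance between fitting_short and rack below 0.05 m and z of tray in the frame of rack between 0.053 and 0.057 m) or (horizontal distance between fitting_medium and rack below 0.05 m and z of tray in the frame of rack between 0.093 and 0.097 m) or (horizontal distance between fitting_tall and rack below 0.05 m and z of tray in the frame of rack between 0.133 and 0.137 m)) and angle between the x axis of tray and the x axis of rack, either way round below 0.12 rad and y of tray in the frame of rack between -0.01 and 0.01 m and x of tray_handle in the frame of rack below 0 m and x of tray in the frame of rack between -0.02 and 0.02 m and angle between tray's own z axis and vertical below 0.025 rad and value of joint buffer between 0.0013 and 0.005 m and linear speed of tray below 0.01 m/s); the robot touches nothing.
It fails at once if the buffer is rammed: pressed more than 6.2 mm (23 N) (value of joint buffer above 0.0062 m).
It fails at once if the shelf is forced against the rack with more than 60 N, all its contacts added up (contact force between tray and rack above 60 N).
It fails at once if a fitting is shifted more than 20 mm or tipped (distance of any of fitting_short, fitting_medium, fitting_tall from where it was at the start of the episode above 0.02 m or angle between any of fitting_short, fitting_medium, fitting_tall's own z axis and vertical above 0.35 rad).
It fails at once if another thing on the bench is shifted more than 30 mm (distance of any of cap_a, cap_b, elbow, wrench, can from where it was at the start of the episode above 0.03 m).
It also fails if it takes over 67 s, if anything falls off the work surface, if the arm or the gripper's body presses on something with over 40 N, if the wrist force passes 120 N, or if a joint passes its speed limit or range.

## Working session

There is one attempt and no reset: what is moved stays moved. The work goes in short steps, Python scripts to look and compute and a tool call to move; the robot and the scene stay as the last step left them, time stands still between calls to the robot, and variables do not carry over. Pictures are saved under pics/ and viewed, and the job is handed in when it is done.

Besides the shell and the picture viewer there is one more tool, called as name(argument=value, ...), one argument or row to a line, values as JSON. move_arm: Moves the arm, as the interface text tells. Its arguments: {"type":"object","properties":{"rows":{"type":"array","items":{"type":"array","items":{"type":"number"}}}},"required":["rows"]}

```bash
ls; mkdir -p pics; python3 - <<'E'
from cell import sensors,cams
import cv2,numpy as np
for n in ["scene","side","wrist"]:
    c=cams.capture(n); cv2.imwrite(f"pics/{n}0.png",c["color"][:,:,::-1]); np.savez(f"{n}0.npz",**{k:c[k] for k in c if k!='name'})
    print(n,c["camera_matrix"].tolist(),c["extrinsics"].round(4).tolist())
print(sensors.state())
E
```

```text
pics
scene [[520.5060898519677, 0.0, 277.22223547473817], [0.0, 520.5060898519677, 214.6433262635632], [0.0, 0.0, 1.0]] [[0.8792, 0.4764, -0.0067, -0.4946], [0.398, -0.742, -0.5394, -0.1151], [-0.2619, 0.4716, -0.842, 1.5436], [0.0, 0.0, 0.0, 1.0]]
side [[539.8839382602548, 0.0, 279.04423625166316], [0.0, 539.8839382602548, 206.92818657901964], [0.0, 0.0, 1.0]] [[0.7964, -0.6047, -0.0089, -0.3854], [-0.3831, -0.493, -0.7811, 0.2697], [0.4679, 0.6255, -0.6243, 1.6099], [0.0, 0.0, 0.0, 1.0]]
wrist [[376.865540973951, 0.0, 278.5327987072601], [0.0, 376.865540973951, 211.24616555381246], [0.0, 0.0, 1.0]] [[0.2808, -0.9598, -0.0009, -0.5249], [-0.9203, -0.2695, 0.2835, -0.0365], [-0.2723, -0.0788, -0.959, 0.3795], [0.0, 0.0, 0.0, 1.0]]
{'t': 0.15, 'qpos': array([-1.50942102e+00,  3.13304221e-01,  1.49822721e+00, -2.14744698e-05,
        1.33100639e+00, -2.23387136e-01]), 'qd': array([ 2.10481188e-04, -9.26439138e-05, -2.68661446e-03, -6.51352466e-04,
        1.34084371e-04,  8.47947682e-04]), 'joint_efforts': array([ 1.86262355e-04, -4.12371147e+01, -2.59798855e+01, -2.45886868e-04,
        3.21759828e-03,  5.48877125e-06]), 'position': array([ 0.14746593, -0.5036716 ,  0.23088868]), 'tool_rot': array([-4.71877379e-04,  9.89880433e-01,  1.41903152e-01,  2.78455656e-05]), 'wrist_force': array([0.01605167, 0.47041709, 0.33239026]), 'ft_torque': array([ 0.00994842,  0.01680937, -0.02299678]), 'finger_gap': 0.08549019955591526}
```

View pics/scene0.png

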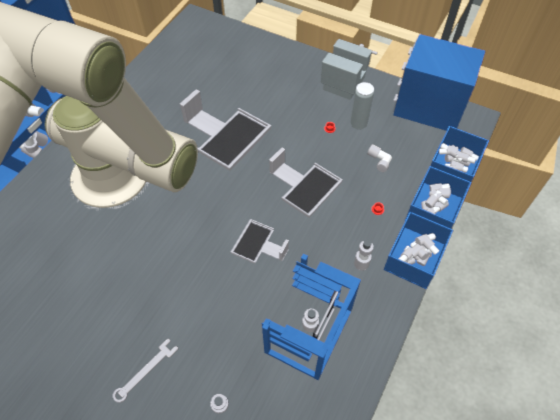

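View pics/side0.png

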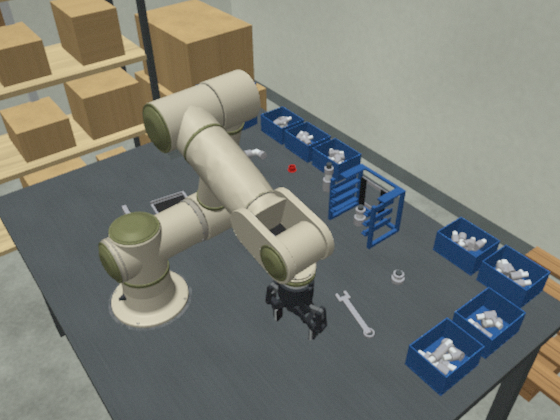

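View pics/wrist0.png

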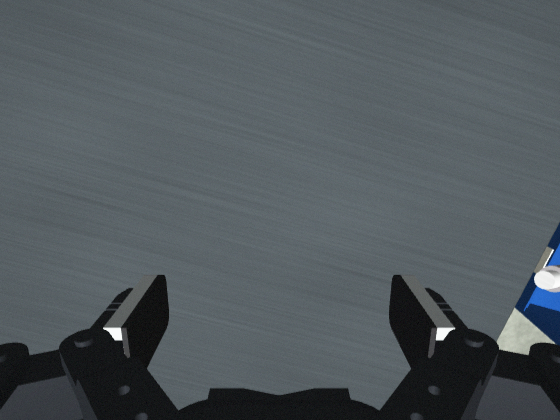

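The scene view shows three trays: large at about (235,135), middle at (310,185) and small at (255,240). The rack is at (310,315) with a fitting inside at (311,318). The other fittings are at (365,250) and (219,403). I'll enlarge these to confirm and measure them.

```bash
cat > h.py <<'E'
import numpy as np,cv2
def load(n): 
    d=np.load(n+".npz"); return d["color"],d["camera_matrix"],d["extrinsics"]
def ray(K,E,u,v):
    d=E[:3,:3].T@np.linalg.inv(K)@np.array([u,v,1.]); c=-E[:3,:3].T@E[:3,3]; return c,d
def onz(K,E,u,v,z=0):
    c,d=ray(K,E,u,v); return c+d*(z-c[2])/d[2]
def proj(K,E,p):
    q=E[:3,:3]@np.asarray(p,float)+E[:3,3]; q=K@q; return q[:2]/q[2]
def tri(a,b):
    (c1,d1),(c2,d2)=a,b
    A=np.stack([d1,-d2],1); s=np.linalg.lstsq(A,c2-c1,rcond=None)[0]
    p,q=c1+d1*s[0],c2+d2*s[1]; return (p+q)/2,np.linalg.norm(p-q)
def crop(n,x,y,w,h,s,out):
    c=load(n)[0][y:y+h,x:x+w,::-1]; cv2.imwrite("pics/"+out,cv2.resize(c,None,fx=s,fy=s,interpolation=cv2.INTER_CUBIC))
E
python3 - <<'E'
from h import *
crop("scene0",180,80,200,190,4,"c_trays.png") if 0 else crop("scene0",180,80,200,150,4,"c_trays.png")
crop("scene0",250,230,150,150,4,"c_rack.png")
crop("side0",300,140,150,150,4,"c_rackside.png")
_,K,E=load("scene0"); 
for u,v in [(311,325),(365,260),(219,405),(265,385) ,(330,127),(378,209),(380,157),(362,125),(146,370),(236,137),(312,188),(254,241)]:
    print((u,v),onz(K,E,u,v).round(3))
E
```

```text
(311, 325) [ 0.73  -0.132  0.   ]
(365, 260) [0.775 0.098 0.   ]
(219, 405) [ 0.63  -0.403  0.   ]
(265, 385) [ 0.7   -0.314  0.   ]
(330, 127) [0.491 0.481 0.   ]
(378, 209) [0.743 0.265 0.   ]
(380, 157) [0.676 0.443 0.   ]
(362, 125) [0.577 0.536 0.   ]
(146, 370) [ 0.435 -0.417  0.   ]
(236, 137) [0.251 0.306 0.   ]
(312, 188) [0.546 0.242 0.   ]
(254, 241) [0.486 0.009 0.   ]
```

View pics/c_trays.png

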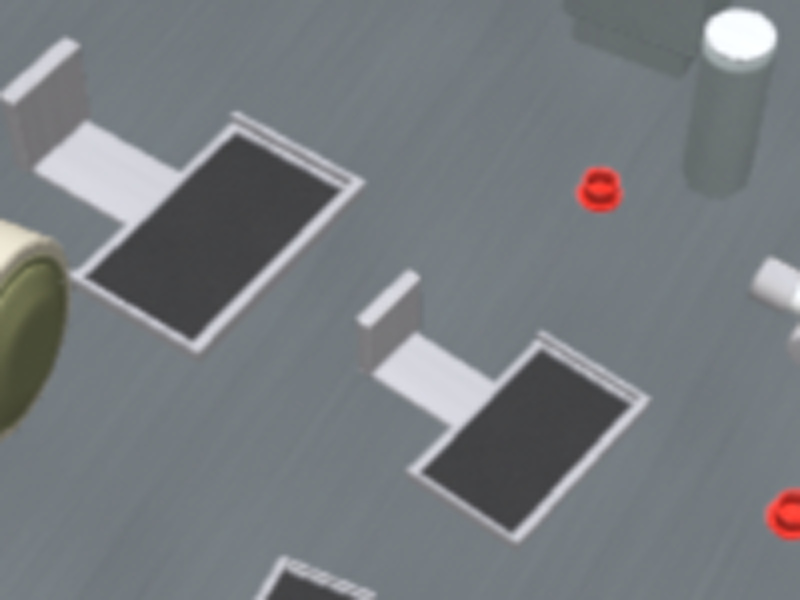

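View pics/c_rack.png

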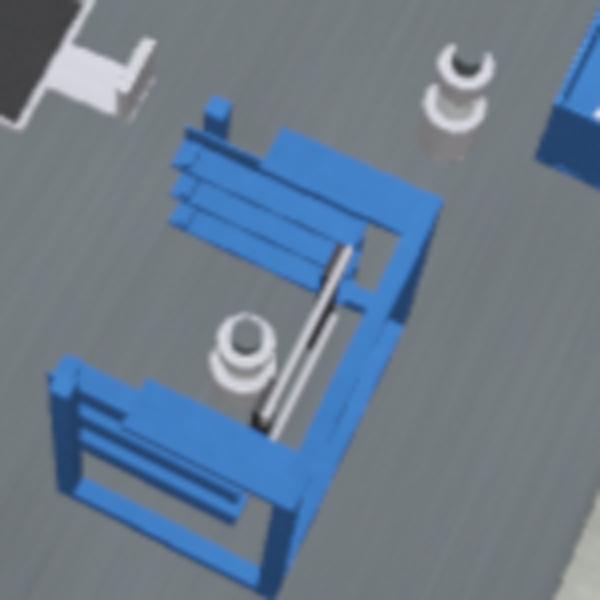

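View pics/c_rackside.png

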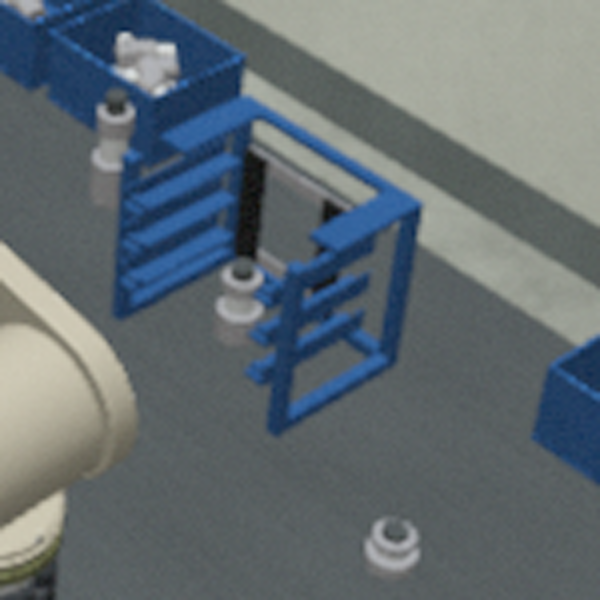

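```bash
python3 - <<'E'
from h import *
_,K,E=load("scene0");_,K2,E2=load("side0")
def S(u,v): return (250+u/4,230+v/4)
def T(u,v): return (180+u/4,80+v/4)
def D(u,v): return (300+u/4,140+v/4)
P={}
print("rack top z.172")
for n,p in dict(backL=S(440,203),backR=S(300,505),frontpostL=S(218,103),frontpostR=S(65,372)).items(): P[n]=onz(K,E,*p,.172);print(n,P[n].round(4))
print("side rack top")
for n,p in dict(backL=D(245,98),backR=D(420,207),frontpostL=D(130,153),frontpostR=D(292,268)).items(): print(n,onz(K2,E2,*p,.172).round(4))
print("base");
for n,p in dict(frR=S(65,492),bkR=S(272,597)).items(): print(n,onz(K,E,*p,0).round(4))
for n,p in dict(frL=D(122,318),frR=D(275,433),bkR=D(392,365)).items(): print("side",n,onz(K2,E2,*p,0).round(4))
print("tray z.012 corners")
for nm,l in dict(mid=[(410,468),(515,540),(648,400),(540,335)],big=[(78,275),(197,350),(362,182),(235,115)]).items():
    q=[onz(K,E,*T(*p),.012) for p in l]
    print(nm,[x.round(4)[:2].tolist() for x in q],[np.linalg.norm(q[i]-q[(i+1)%4]).round(4) for i in range(4)])
print("handle top z.066",[onz(K,E,*T(*p),.066).round(4)[:2] for p in [(358,320),(412,270),(420,282),(368,325)]])
# fitting top
print("fit in rack top tri",tri(ray(K,E,*S(246,332)),ray(K2,E2,*D(243,270))))
print("tall top tri",tri(ray(K,E,*S(468,65)),ray(K2,E2,*D(118,103))))
print("short top",tri(ray(K,E,219,401),ray(K2,E2,*D(395,530))))
E
```

```text
rack top z.172
backL [ 0.8016 -0.0496  0.172 ]
backR [ 0.8067 -0.2411  0.172 ]
frontpostL [ 0.6636 -0.0519  0.172 ]
frontpostR [ 0.665  -0.2358  0.172 ]
side rack top
backL [ 0.7986 -0.0522  0.172 ]
backR [ 0.8006 -0.2495  0.172 ]
frontpostL [ 0.6677 -0.0523  0.172 ]
frontpostR [ 0.6648 -0.2426  0.172 ]
base
frR [ 0.6662 -0.2465  0.    ]
bkR [ 0.8031 -0.2435  0.    ]
side frL [ 0.6648 -0.0587  0.    ]
side frR [ 0.6665 -0.2454  0.    ]
side bkR [ 0.8044 -0.2456  0.    ]
tray z.012 corners
mid [[0.4896, 0.1666], [0.5827, 0.1474], [0.6138, 0.3013], [0.5181, 0.3181]] [np.float64(0.0951), np.float64(0.157), np.float64(0.0972), np.float64(0.1542)]
big [[0.1833, 0.2044], [0.3004, 0.1856], [0.3282, 0.3886], [0.2037, 0.4034]] [np.float64(0.1187), np.float64(0.2049), np.float64(0.1254), np.float64(0.2001)]
handle top z.066 [array([0.4137, 0.2293]), array([0.426 , 0.2883]), array([0.4364, 0.2812]), array([0.4222, 0.2287])]
fit in rack top tri (array([ 0.7273508 , -0.13334717,  0.07181923]), np.float64(0.004444194425666525))
tall top tri (array([0.77392513, 0.07771541, 0.10692171]), np.float64(0.001146328756168793))
short top (array([ 0.63289715, -0.40159218,  0.03498192]), np.float64(0.0019128205006921984))
```

Heights: the fitting in the rack triangulates to 72 mm, so it is the medium one and the 95 mm rails are right. The others come out at 107 mm (tall) and 35 mm (short). Only the middle tray at (310,185) measures about 97x157 mm, which matches 100x160. The big one is 120x203 and the third is clearly smaller. Next I'll plan a wrist-camera look at the rack on the way to the tray.

```bash
python3 - <<'E'
from h import *
from scipy.spatial.transform import Rotation as R
_,K,E=load("wrist0")
q=np.array([-4.7e-4,.98988,.1419,0]);Rt=R.from_quat(q[[1,2,3,0]]).as_matrix();p=np.array([.1475,-.5037,.2309])
c=-E[:3,:3].T@E[:3,3]; co=Rt.T@(c-p); Rc=Rt.T@E[:3,:3].T
print("cam in tool",co.round(4)); print(Rc.round(3))
np.savez("hand.npz",co=co,Rc=Rc)
def view(pos,yawy,pts):
    a=np.radians(yawy+90) # tool x dir angle
    X=np.array([np.cos(a),np.sin(a),0]);Y=np.array([np.cos(np.radians(yawy)),np.sin(np.radians(yawy)),0]);Z=np.array([0,0,-1])
    T=np.stack([X,Y,Z],1); C=pos+T@co; M=(T@Rc).T
    return C.round(3),[ (lambda q:(K@q/q[2])[:2].round(0).tolist())(M@(np.array(x)-C)) for x in pts]
pts=[(.664,-.048,.172),(.664,-.248,.172),(.804,-.048,.172),(.804,-.248,.172),(.664,-.148,.095)]
for pos,y in [((.5,-.15,.4),-90),((.55,-.15,.40),-90),((.45,-.15,.40),90),((.6,-.15,.4),-10)]: print(pos,y,view(np.array(pos),y,pts))
E
```

```text
cam in tool [ 0.0725  0.0003 -0.1429]
[[-0.    -0.959 -0.284]
 [ 1.    -0.    -0.   ]
 [-0.    -0.284  0.959]]
(0.5, -0.15, 0.4) -90 (array([ 0.572, -0.15 ,  0.543]), [[162.0, -9.0], [390.0, -9.0], [146.0, -214.0], [405.0, -214.0], [276.0, 11.0]])
(0.55, -0.15, 0.4) -90 (array([ 0.622, -0.15 ,  0.543]), [[166.0, 52.0], [386.0, 52.0], [152.0, -135.0], [400.0, -135.0], [276.0, 61.0]])
(0.45, -0.15, 0.4) 90 (array([ 0.378, -0.15 ,  0.543]), [[366.0, 357.0], [194.0, 357.0], [359.0, 451.0], [201.0, 451.0], [280.0, 320.0]])
(0.6, -0.15, 0.4) -10 (array([ 0.613, -0.079,  0.543]), [[328.0, 55.0], [354.0, 255.0], [483.0, 26.0], [487.0, 233.0], [331.0, 152.0]])
```

move_arm(
  rows=[
    [0,0,8,30,25,50,85],
    [0,0,16,70,60,85,85],
    [0,0,24,110,95,110,85],
    [0,0,32,155,130,130,85],
    [0,0,40,195,165,145,85],
    [0,0,48,240,200,160,85],
    [0,0,56,285,235,175,85],
    [0,0,64,325,270,185,85],
  ],
)

```text
t: 1.15
position: [0.4738, -0.2322, 0.4163]
tool_rot: [-0.0, 0.763, 0.647, -0.0]
wrist_force: [-0.4, -0.2, 0.3]
finger_gap: 0.0849
```

move_arm(
  rows=[
    [0,0,0,45,35,0,85],
    [0,0,0,85,65,5,85],
    [0,0,0,120,85,5,85],
    [0,0,0,120,85,5,85],
    [0,0,0,120,85,5,85],
  ],
)

```text
t: 1.78
position: [0.5935, -0.1476, 0.4211]
tool_rot: [-0.0, 0.763, 0.647, -0.0]
wrist_force: [0.6, -0.4, 0.4]
finger_gap: 0.0849
```

```bash
cat > cap.py <<'E'
import sys
from cell import sensors,cams
import cv2,numpy as np
tag=sys.argv[1]
for n in sys.argv[2:]:
    c=cams.capture(n); cv2.imwrite(f"pics/{n}{tag}.png",c["color"][:,:,::-1]); np.savez(f"{n}{tag}.npz",color=c["color"],camera_matrix=c["camera_matrix"],extrinsics=c["extrinsics"])
s=sensors.state(); print(s["t"],s["position"].round(4),s["tool_rot"].round(4),s["wrist_force"].round(2),s["finger_gap"])
E
python3 cap.py 1 wrist
```

```text
1.825 [ 0.5932 -0.1478  0.4215] [-2.000e-04  7.630e-01  6.464e-01 -3.000e-04] [-1.15 -0.22 -0.08] 0.084742308259388
```

View pics/wrist1.png

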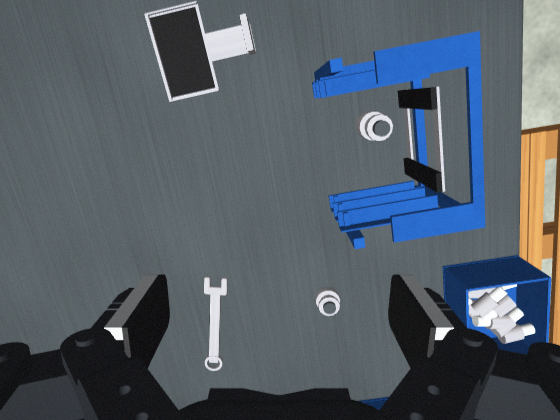

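The wrist view shows the rack from above, with back top corners at about (479,33) and (485,227), rail front ends at about x=315-345, and the medium fitting at (377,126). I'll enlarge it for the yaw and centre line.

```bash
python3 - <<'E'
from h import *
crop("wrist1",300,20,200,240,2.5,"c_w1.png")
img,K,E=load("wrist1")
hsv=cv2.cvtColor(img,cv2.COLOR_RGB2HSV)
m=cv2.inRange(hsv,(100,120,60),(125,255,255)); m[:, 500:]=0; m[250:]=0;m[:, :300]=0
# outer back edge: rightmost blue per row
ys=np.arange(50,215,3); r=[(np.where(m[y])[0].max()+.5,y) for y in ys]
W=np.array([onz(K,E,u,v,.172) for u,v in r]); f=np.polyfit(W[:,1],W[:,0],1); print("back edge x=",f,"at y=-.147:",np.polyval(f,-.147)," yaw deg",-np.degrees(np.arctan(f[0])))
for a,b in [((395,470),'top'),((400,480),'bot')]:
    xs=np.arange(*a,3)
    pts=[(x,(np.where(m[:,x])[0].min()-.5) if b=='top' else np.where(m[:,x])[0].max()+.5) for x in xs]
    W=np.array([onz(K,E,u,v,.172) for u,v in pts]); f=np.polyfit(W[:,0],W[:,1],1); print(b,f,"y at .72",np.polyval(f,.72),"yaw",np.degrees(np.arctan(f[0])),"res",(W[:,1]-np.polyval(f,W[:,0])).std())
E
```

```text
back edge x= [-0.01501311  0.80336949] at y=-.147: 0.8055764149200507  yaw deg 0.8601230106304003
top [ 0.01494555 -0.05747515] y at .72 -0.04671435038202021 yaw 0.8562532997579151 res 0.00025938488600085697
bot [ 0.01506237 -0.25818125] y at .72 -0.24733634800897955 yaw 0.8629448909559947 res 0.0002948938791460366
```

View pics/c_w1.png

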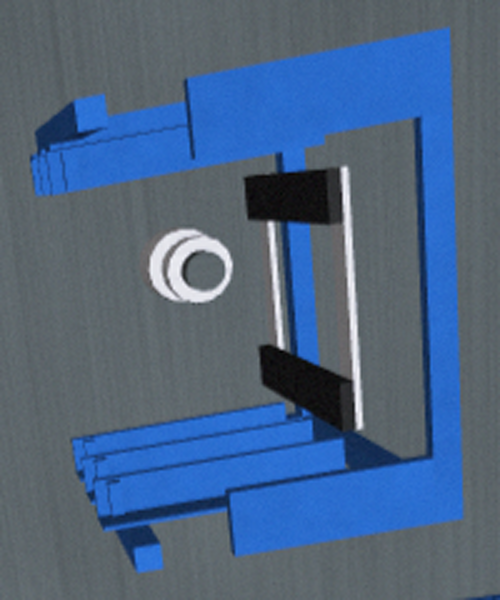

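Rack measured: origin about (0.7236, -0.147), yaw +0.86°. The width comes out at 200.6 mm, as it should. I'll estimate the buffer offset and then move to the tray.

```bash
python3 - <<'E'
from h import *
crop("wrist1",390,80,70,130,6,"c_b.png")
img,K,E=load("wrist1")
o=np.array([.7236,-.147,0]);a=.015
def loc(p): d=p-o; return np.array([d[0]*np.cos(a)+d[1]*np.sin(a),-d[0]*np.sin(a)+d[1]*np.cos(a)]).round(4)
for u,v in [(431.6,98),(438,172)]: print(loc(onz(K,E,u,v,.157)))
for u,v in [(398,92),(404.8,160)]: print('bottom',loc(onz(K,E,u,v,.045)))
# rail front ends (top of 3 rails) left: 
for u,v in [(300+97/2.5,20+478/2.5)]: print('upper rail inner front z.135',loc(onz(K,E,u,v,.135)))
for u,v in [(300+84/2.5,20+460/2.5)]: print('mid rail inner front z.095',loc(onz(K,E,u,v,.095)))
for u,v in [(300+73/2.5,20+438/2.5)]: print('low rail inner front z.055',loc(onz(K,E,u,v,.055)))
E
```

```text
[0.0389 0.0456]
[ 0.0407 -0.0334]
bottom [0.0387 0.0537]
bottom [ 0.0399 -0.0374]
upper rail inner front z.135 [-0.0695 -0.0655]
mid rail inner front z.095 [-0.0704 -0.0675]
low rail inner front z.055 [-0.0707 -0.0657]
```

View pics/c_b.png

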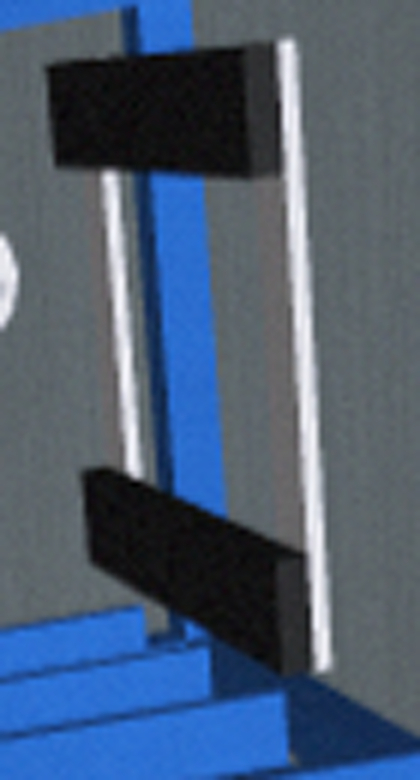

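move_arm(
  rows=[
    [0,0,0,-20,55,-10,85],
    [0,0,0,-40,110,-25,85],
    [0,0,0,-65,165,-45,85],
    [0,0,0,-90,220,-70,85],
    [0,0,0,-115,275,-90,85],
    [0,0,0,-140,325,-110,85],
    [0,0,0,-157,365,-130,85],
    [0,0,0,-169,405,-150,85],
  ],
)

```text
t: 2.82
position: [0.4231, 0.2576, 0.2717]
tool_rot: [0.0, 0.763, 0.646, 0.0]
wrist_force: [-0.2, -0.6, 0.7]
finger_gap: 0.0846
```

```bash
python3 cap.py 2 wrist
```

```text
2.875 [0.421  0.2607 0.269 ] [-0.0016  0.7625  0.647  -0.0012] [-1.9   2.9  -2.39] 0.08496249154982365
```

View pics/wrist2.png

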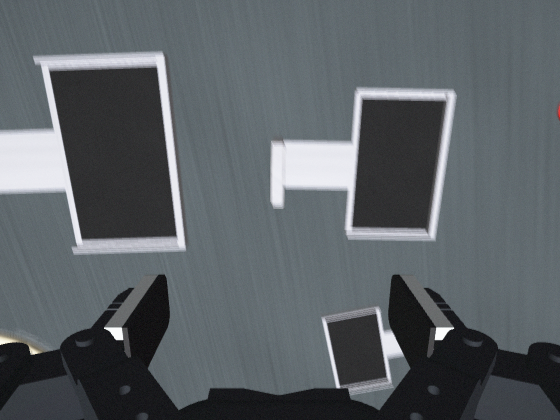

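```bash
python3 cap.py 3 wrist; python3 - <<'E'
from h import *
img,K,E=load("wrist3"); crop("wrist3",250,70,220,190,3.5,"c_t3.png")
h=cv2.cvtColor(img,cv2.COLOR_RGB2GRAY); m=(h>150).astype(np.uint8)
n,l,s,c=cv2.connectedComponentsWithStats(m)
for i in range(1,n):
    if s[i,4]>300: print(i,s[i],c[i])
E
```

```text
2.925 [0.4221 0.2587 0.2702] [-0.001   0.7622  0.6474 -0.0013] [-0.06 -0.66  0.98] 0.08500358126777191
1 [   0   59  189  199 8656] [ 80.74919131 156.29528651]
2 [ 276   95  186  151 6795] [352.38513613 169.21618837]
3 [326 315  80  80 969] [371.34468524 351.68111455]
```

View pics/c_t3.png

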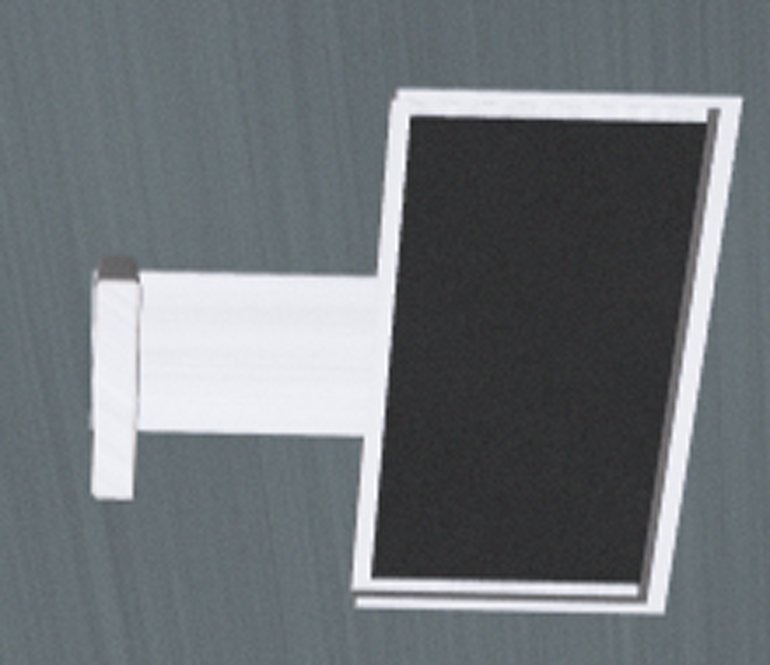

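```bash
python3 - <<'E'
from h import *
img,K,E=load("wrist3")
C=lambda u,v,z: onz(K,E,250+u/3.5,70+v/3.5,z)
H=[C(*p,.066) for p in [(94,280),(140,280),(133,498),(91,498)]]
print("handle",[x.round(4)[:2].tolist() for x in H],np.mean(H,0).round(4), np.linalg.norm(H[0]-H[3]),np.linalg.norm(H[0]-H[1]))
ang=lambda a,b: np.degrees(np.arctan2(*(b-a)[[1,0]]))
print("tongue yaw",ang(C(140,273,.004),C(380,276,.004)),ang(C(140,431,.004),C(370,436,.004)))
print("rear",ang(C(664,612,.012),C(742,98,.012))-90,"handle",ang(H[2],H[1])-90,ang(H[3],H[0])-90)
print("rear edge len",np.linalg.norm(C(664,612,.012)-C(742,98,.012)),"mid",(C(664,612,.012)+C(742,98,.012))/2)
print("side",ang(C(400,90,.012),C(742,98,.012)))
s=np.array([0.763,0.647]); print("tool y yaw",2*np.degrees(np.arctan2(.647,.763))-90)
E
```

```text
handle [[0.4237, 0.2886], [0.4355, 0.2867], [0.4244, 0.2283], [0.4131, 0.2301]] [0.4242 0.2584 0.066 ] 0.05940636020974496 0.012007926747532444
tongue yaw -10.064175242900147 -10.603651607828482
rear -10.54866420852315 handle -10.736186929006209 -10.246580556818202
rear edge len 0.15964865062327274 mid [0.60146524 0.22469489 0.012     ]
side -10.664888435400806
tool y yaw -9.406207583441713
```

move_arm(
  rows=[
    [0,0,-1.1,1,0,0,85],
    [0,0,-1.1,1,0,-40,85],
    [0,0,-1.1,1,0,-80,85],
    [0,0,-1.1,1,0,-120,85],
    [0,0,-1.1,1,0,-150,85],
    [0,0,-1.1,1,0,-180,85],
    [0,0,-1.1,1,0,-180,85],
    [0,0,-1.1,1,0,-180,85],
  ],
)

```text
t: 3.92
position: [0.4242, 0.2583, 0.0918]
tool_rot: [-0.001, 0.769, 0.64, -0.0]
wrist_force: [-0.4, 0.7, 0.1]
finger_gap: 0.085
```

move_arm(
  rows=[
    [0,0,0,0,0,-25,85],
    [0,0,0,0,0,-50,85],
    [0,0,0,0,0,-62,85],
    [0,0,0,0,0,-62,85],
    [0,0,0,0,0,-62,85],
  ],
)

```text
t: 4.55
position: [0.4249, 0.2585, 0.0308]
tool_rot: [-0.0, 0.769, 0.639, 0.001]
wrist_force: [0.2, -0.1, 0.2]
finger_gap: 0.0853
```

```bash
python3 cap.py 4 wrist scene
```

```text
4.65 [0.4247 0.2585 0.0306] [-2.000e-04  7.688e-01  6.395e-01  5.000e-04] [-0.29 -1.27  0.11] 0.08493576244072168
```

View pics/wrist4.png

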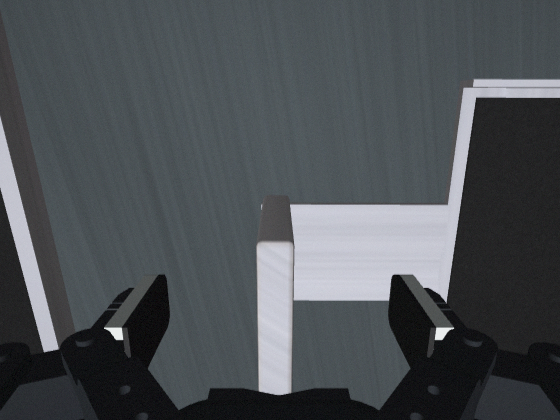

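The handle top (258-293, 240-395) sits centred between the fingers. I'll close now.

move_arm(
  rows=[
    [0,0,0,0,0,-1.5,60],
    [0,0,0,0,0,-1.5,40],
    [0,0,0,0,0,-1.5,20],
    [0,0,0,0,0,-1.5,10],
    [0,0,0,0,0,-1.5,5],
    [0,0,0,0,0,-1.5,5],
    [0,0,0,0,0,-1.5,5],
    [0,0,0,0,0,-1.5,5],
  ],
)

```text
t: 5.65
position: [0.4246, 0.2585, 0.0292]
tool_rot: [-0.0, 0.769, 0.639, 0.001]
wrist_force: [-3.2, -0.8, 4.9]
finger_gap: 0.0112
```

move_arm(
  rows=[
    [0,0,0,0,0,0,5],
    [0,0,0,0,0,10,5],
    [0,0,0,0,0,30,5],
    [0,0,0,0,0,60,5],
    [0,0,0,0,0,90,5],
    [0,0,0,0,0,110,5],
    [0,0,0,0,0,110,5],
    [0,0,0,0,0,110,5],
  ],
)

```text
t: 6.65
position: [0.424, 0.2583, 0.1382]
tool_rot: [-0.001, 0.769, 0.64, -0.0]
wrist_force: [0.2, 0.1, -3.0]
finger_gap: 0.0114
```

```bash
python3 cap.py 5 wrist scene side
```

```text
6.8 [0.4242 0.2583 0.1383] [-6.000e-04  7.688e-01  6.395e-01 -4.000e-04] [ 0.22 -0.26 -3.44] 0.011474707276672937
```

View pics/wrist5.png

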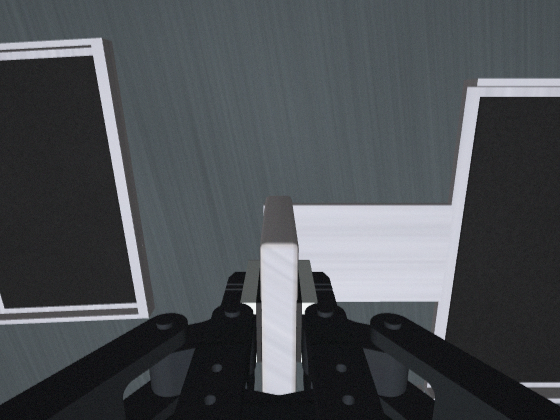

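View pics/scene5.png

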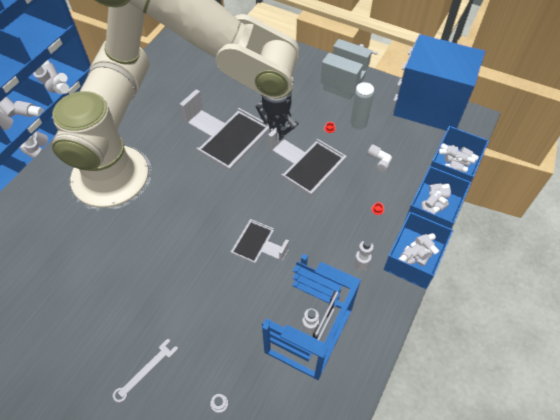

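Held: the gap is 11.4 mm and it weighs about 3.3 N. I'll carry it to the front of the rack, turning +11.3°.

move_arm(
  rows=[
    [0,0,0,0,-15,15,5],
    [0,0,2,0,-45,30,5],
    [0,0,4,0,-85,35,5],
    [0,0,6,5,-130,35,5],
    [0,0,7.5,8,-175,35,5],
    [0,0,9,10,-220,35,5],
    [0,0,10.5,10,-265,35,5],
    [0,0,11.3,10,-305,35,5],
  ],
)

```text
t: 7.8
position: [0.4337, -0.049, 0.1741]
tool_rot: [-0.0, 0.702, 0.712, -0.001]
wrist_force: [1.3, -0.1, -3.2]
finger_gap: 0.0115
```

move_arm(
  rows=[
    [0,0,0,5,-40,0,5],
    [0,0,0,10,-75,0,5],
    [0,0,0,16,-98,0,5],
    [0,0,0,18,-104,0,5],
    [0,0,0,18,-104,0,5],
    [0,0,0,18,-104,0,5],
  ],
)

```text
t: 8.55
position: [0.4515, -0.1521, 0.1741]
tool_rot: [-0.0, 0.702, 0.712, -0.001]
wrist_force: [0.2, -0.4, -3.8]
finger_gap: 0.0115
```

```bash
python3 cap.py 6 wrist scene side
```

```text
8.7 [ 0.4516 -0.1524  0.1742] [-1.000e-04  7.018e-01  7.124e-01 -5.000e-04] [-0.36  0.34 -3.25] 0.011994422236025749
```

View pics/scene6.png

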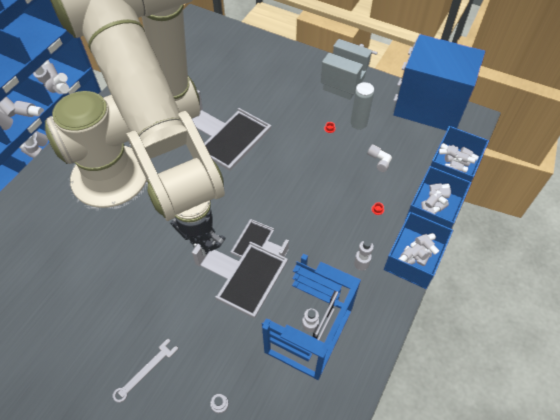

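View pics/side6.png

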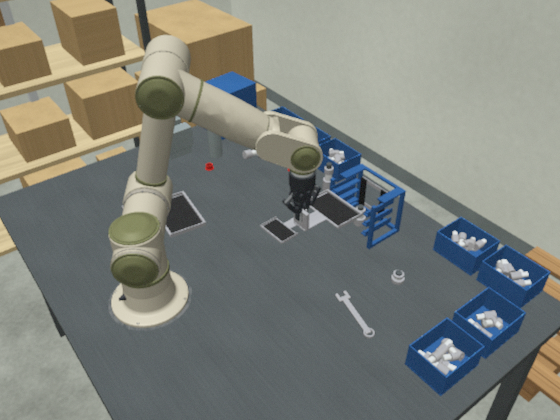

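View pics/wrist6.png

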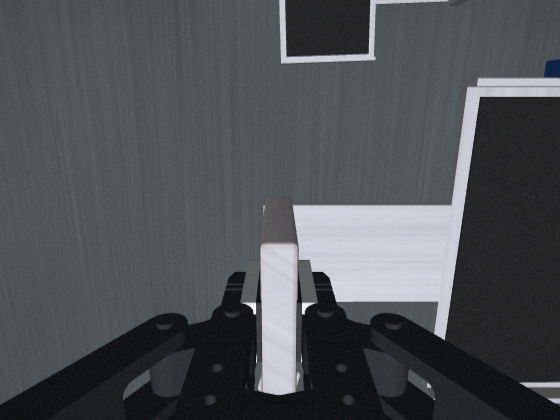

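```bash
python3 - <<'E'
from h import *
crop("scene6",180,210,140,120,5.5,"c_s6.png");crop("side6",250,165,140,90,5.5,"c_d6.png"); crop("wrist6",400,50,160,370,1.6,"c_w6.png")
h=np.load("hand.npz");co,Rc=h["co"],h["Rc"]
_,K,E=load("wrist6")
# tray in tool frame: tray x=tool y, tray y=tool x, tray z=-tool z ; grip pt at tool z -0.019
def px(p,pit):
    p=np.array(p)-[-.131,0,.048]
    c,s=np.cos(pit),np.sin(pit); p=np.array([c*p[0]+s*p[2],p[1],-s*p[0]+c*p[2]])
    t=np.array([p[1],p[0],-p[2]-.019]); q=Rc.T@(t-co); return (K@q/q[2])[:2].round(1)
for n,p in dict(flT=(-.05,.08,.012),flB=(-.05,.08,0),fl4=(-.05,.08,.004),ton_l=(-.125,.025,.004),ton_fl=(-.05,.025,.004),hT1=(-.137,.03,.066),hT2=(-.125,.03,.066)).items(): print(n,[px(p,np.radians(a)) for a in (-2,0,2)])
E
```

```text
flT [array([486.4,  79.8]), array([479.7,  80.2]), array([472.9,  80.5])]
flB [array([472.5,  81.3]), array([465.4,  81.6]), array([458.5,  81.9])]
fl4 [array([476.9,  80.8]), array([469.9,  81.1]), array([463.1,  81.5])]
ton_l [array([294.2, 206.8]), array([290.9, 206.7]), array([287.6, 206.6])]
ton_fl [array([458.9, 208.4]), array([452.9, 206.7]), array([446.8, 205.1])]
hT1 [array([255.7, 246.4]), array([257.7, 246.7]), array([259.8, 246.9])]
hT2 [array([295.4, 246.9]), array([297.5, 246.7]), array([299.5, 246.4])]
```

View pics/c_s6.png

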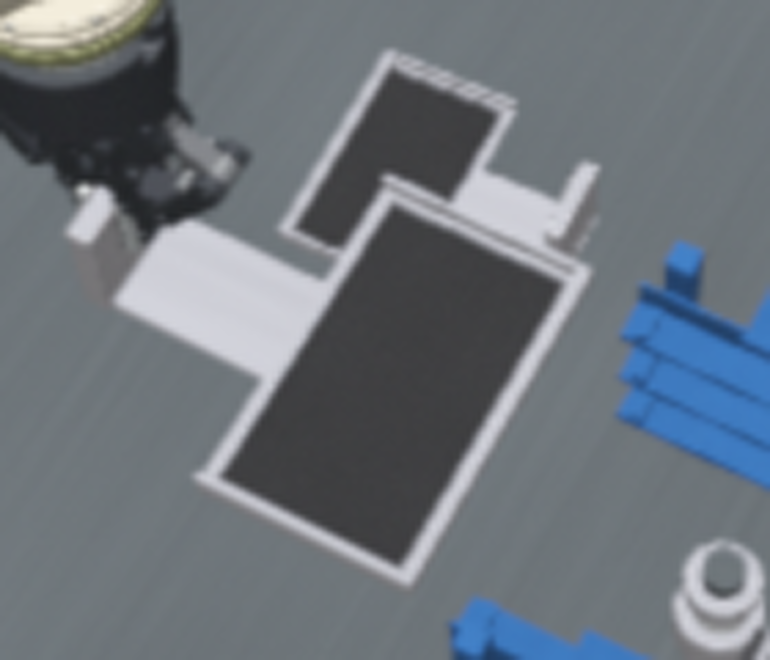

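View pics/c_d6.png

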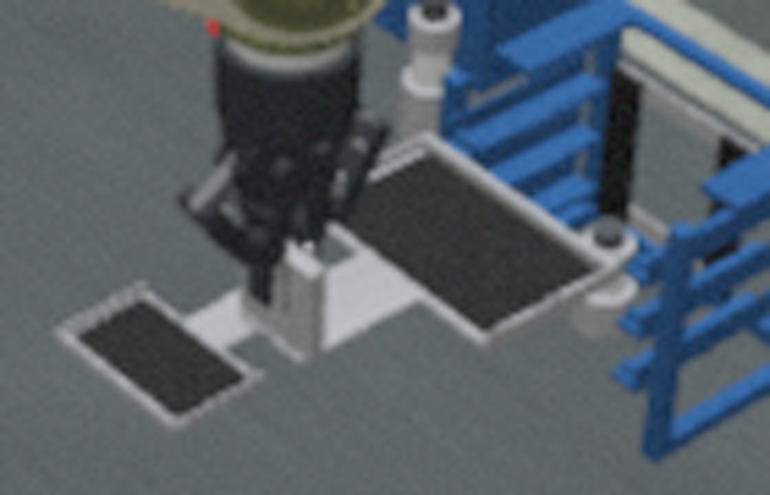

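View pics/c_w6.png

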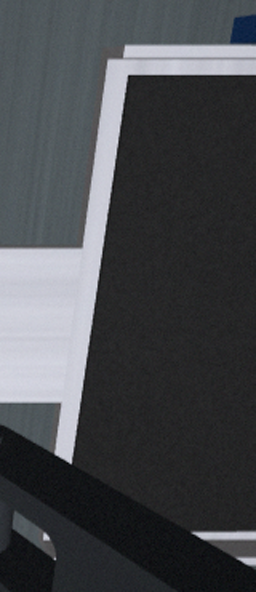

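```bash
python3 - <<'E'
from h import *
_,K,E=load("scene6");_,K2,E2=load("side6")
S=lambda u,v:ray(K,E,180+u/5.5,210+v/5.5); D=lambda u,v:ray(K2,E2,250+u/5.5,165+v/5.5)
o=np.array([.7236,-.147,0]);a=.015
def loc(p): d=p-o; return np.array([d[0]*np.cos(a)+d[1]*np.sin(a),-d[0]*np.sin(a)+d[1]*np.cos(a),d[2]]).round(4)
for n,s,d in [("RL",(590,268),(428,133)),("RR",(410,585),(632,248)),("FR",(198,478),(487,344))]:
    p,e=tri(S(*s),D(*d)); print(n,p.round(4),loc(p),e.round(4))
for n,s,z in [("RL",(590,268),.155),("RR",(410,585),.155),("FR",(198,478),.157),("FL",(385,176),.157)]: 
    print(n,loc(onz(K,E,180+s[0]/5.5,210+s[1]/5.5,z)))
E
```

```text
RL [ 0.6294 -0.0721  0.1573] [-0.0931  0.0764  0.1573] 0.0028
RR [ 0.6358 -0.2355  0.1706] [-0.0891 -0.0872  0.1706] 0.0027
FR [ 0.5325 -0.2309  0.152 ] [-0.1923 -0.0811  0.152 ] 0.0036
RL [-0.0942  0.0788  0.155 ]
RR [-0.0933 -0.0808  0.155 ]
FR [-0.1915 -0.081   0.157 ]
FL [-0.1929  0.0771  0.157 ]
```

The tray hangs level to within about 0.6° of nose droop and is centred to about 1 mm. I'll lower it to 106 mm, trim the pitch by -0.6° and ease it into the opening.

move_arm(
  rows=[
    [0,-0.3,0,0,0.5,-15,5],
    [0,-0.6,0,0,0.5,-30,5],
    [0,-0.6,0,0,0.5,-39,5],
    [0,-0.6,0,0,0.5,-39,5],
    [0,-0.6,0,0,0.5,-39,5],
  ],
)

```text
t: 9.32
position: [0.452, -0.152, 0.1357]
tool_rot: [0.004, 0.702, 0.712, 0.003]
wrist_force: [0.7, 0.5, -4.3]
finger_gap: 0.0113
```

```bash
python3 cap.py 7 side wrist; python3 - <<'E'
from h import *
crop("side7",270,140,160,110,5,"c_d7.png")
E
```

```text
9.425 [ 0.4519 -0.152   0.1357] [0.0041 0.7018 0.7124 0.0032] [ 0.14  0.62 -3.76] 0.011700112256210881
```

View pics/c_d7.png

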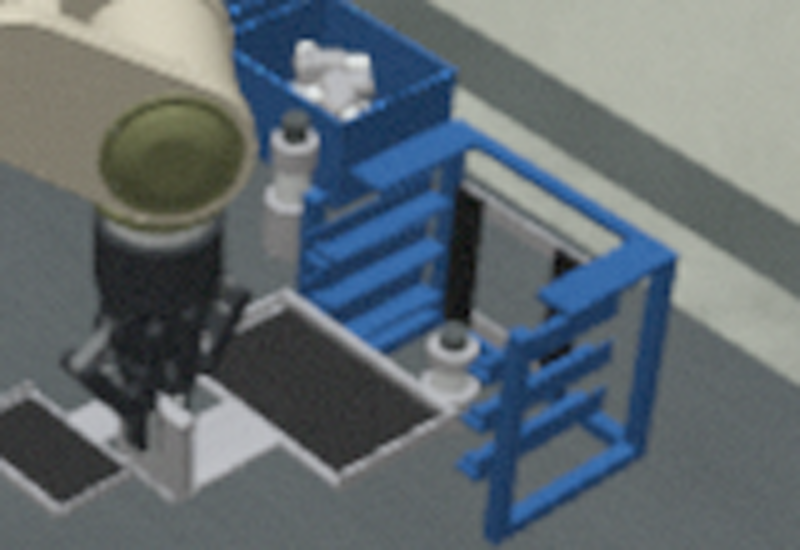

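move_arm(
  rows=[
    [0,0,0,8,0.1,0,5],
    [0,0,0,18,0.3,0,5],
    [0,0,0,28,0.4,0,5],
    [0,0,0,38,0.6,0,5],
    [0,0,0,48,0.7,0,5],
    [0,0,0,55,0.8,0,5],
    [0,0,0,60,0.9,0,5],
    [0,0,0,60,0.9,0,5],
  ],
)

```text
t: 10.42
position: [0.512, -0.1511, 0.1356]
tool_rot: [0.004, 0.702, 0.712, 0.003]
wrist_force: [-0.0, 0.2, -3.3]
finger_gap: 0.0111
```

```bash
python3 cap.py 8 side wrist scene; python3 - <<'E'
from h import *
crop("side8",300,140,130,110,5.5,"c_d8.png");crop("scene8",230,230,140,150,4,"c_s8.png")
E
```

```text
10.575 [ 0.5117 -0.1511  0.1357] [0.004  0.7018 0.7123 0.0032] [-0.71  0.16 -3.24] 0.01140092489454296
```

View pics/c_d8.png

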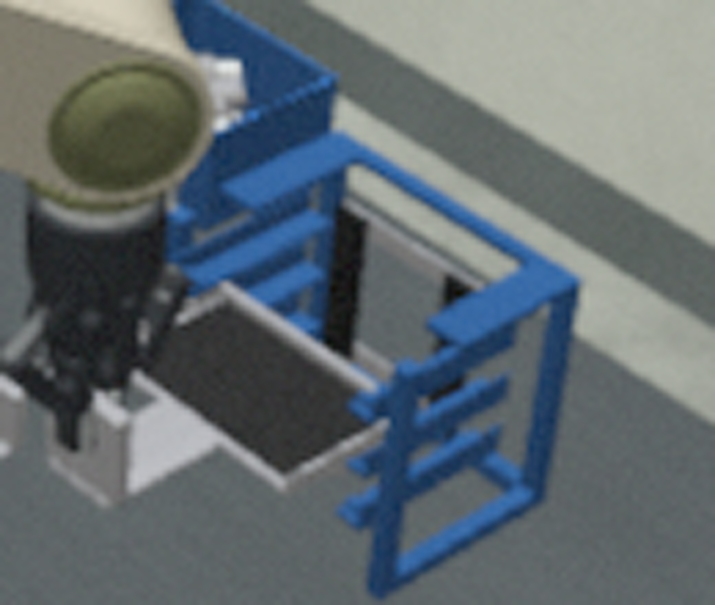

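View pics/c_s8.png

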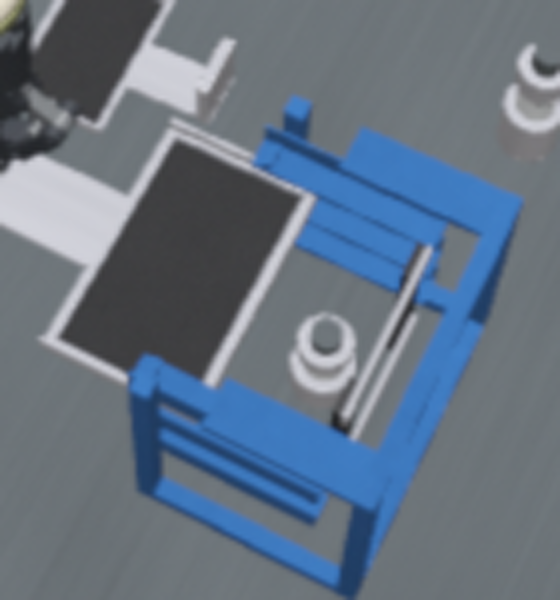

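View pics/wrist8.png

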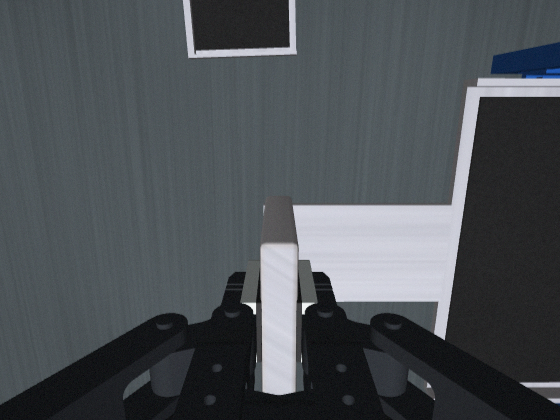

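The shelf is between the middle and top rails with no contact force. I'll continue, then slow down before the expected contact.

move_arm(
  rows=[
    [0,0,0,8,0.1,0,5],
    [0,0,0,17,0.3,0,5],
    [0,0,0,26,0.4,0,5],
    [0,0,0,35,0.5,0,5],
    [0,0,0,43,0.6,0,5],
    [0,0,0,50,0.8,0,5],
    [0,0,0,55,0.8,0,5],
    [0,0,0,55,0.8,0,5],
  ],
)

```text
t: 11.58
position: [0.5669, -0.1503, 0.1356]
tool_rot: [0.004, 0.702, 0.712, 0.003]
wrist_force: [0.6, 0.5, -3.7]
finger_gap: 0.0112
```

move_arm(
  rows=[
    [0,0,0,2,0,0,5],
    [0,0,0,4,0.1,0,5],
    [0,0,0,6,0.1,0,5],
    [0,0,0,8,0.1,0,5],
    [0,0,0,8,0.1,0,5],
  ],
)

```text
t: 12.2
position: [0.575, -0.1502, 0.1355]
tool_rot: [0.004, 0.702, 0.712, 0.003]
wrist_force: [-0.7, 0.2, -3.1]
finger_gap: 0.0114
```

```bash
python3 cap.py 9 side wrist scene; python3 - <<'E'
from h import *
crop("side9",300,140,130,110,5.5,"c_d9.png");crop("scene9",230,230,140,150,4,"c_s9.png")
E
```

```text
12.35 [ 0.5748 -0.1502  0.1356] [0.004  0.7017 0.7124 0.0031] [ 0.45 -0.39 -2.28] 0.011186337505695533
```

View pics/c_s9.png

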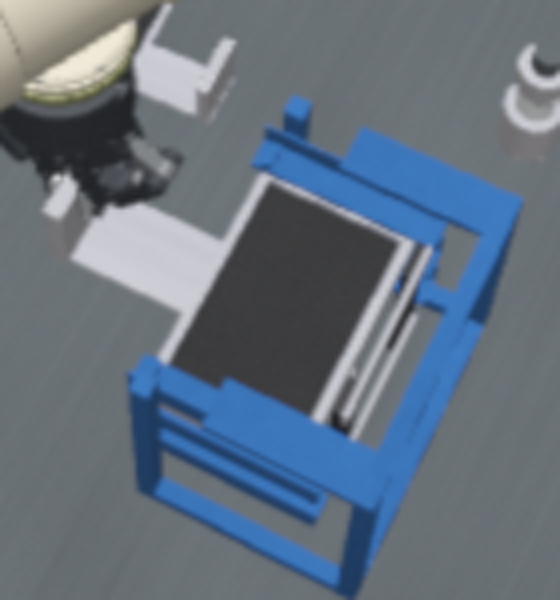

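View pics/c_d9.png

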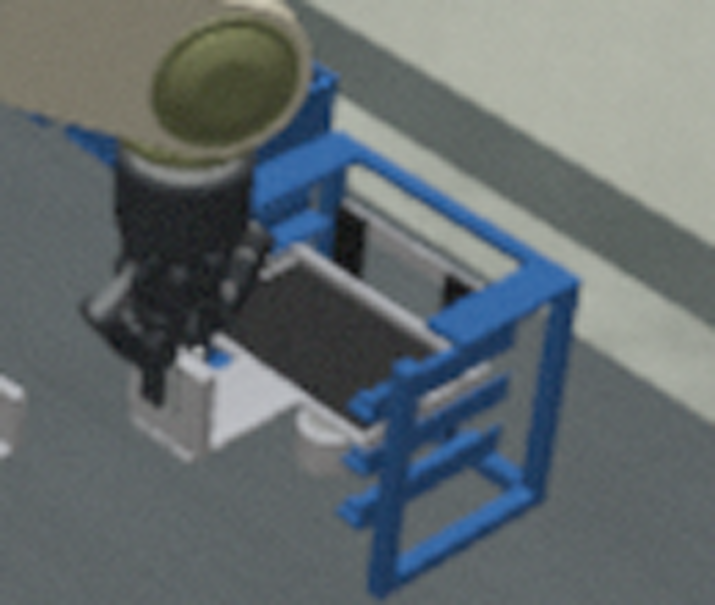

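move_arm(
  rows=[
    [0,0,0,1,0,0,5],
    [0,0,0,2,0,0,5],
    [0,0,0,3,0,0,5],
    [0,0,0,4,0.1,0,5],
    [0,0,0,4,0.1,0,5],
  ],
)

```text
t: 12.98
position: [0.5789, -0.1501, 0.1355]
tool_rot: [0.004, 0.702, 0.712, 0.003]
wrist_force: [-0.1, -0.4, -3.9]
finger_gap: 0.0116
```

move_arm(
  rows=[
    [0,0,0,1,0,0,5],
    [0,0,0,1.5,0,0,5],
    [0,0,0,1.5,0,0,5],
  ],
)

```text
t: 13.35
position: [0.5804, -0.15, 0.1356]
tool_rot: [0.004, 0.702, 0.712, 0.003]
wrist_force: [-0.5, -0.3, -2.9]
finger_gap: 0.0116
```

move_arm(
  rows=[
    [0,0,0,1,0,0,5],
    [0,0,0,1.5,0,0,5],
    [0,0,0,1.5,0,0,5],
  ],
)

```text
t: 13.72
position: [0.5816, -0.15, 0.1354]
tool_rot: [0.003, 0.702, 0.712, 0.003]
wrist_force: [-3.0, 0.6, -2.8]
finger_gap: 0.0112
```

Contact is felt at TCP x of about 0.5812. Now I'll press gently by force.

move_arm(
  rows=[
    [0,0,0,0.5,0,0,5],
    [0,0,0,1,0,0,5],
    [0,0,0,1,0,0,5],
    [0,0,0,1,0,0,5],
  ],
)

```text
t: 14.22
position: [0.5822, -0.15, 0.1352]
tool_rot: [0.003, 0.702, 0.712, 0.003]
wrist_force: [-5.8, -0.3, -3.7]
finger_gap: 0.011
```

move_arm(
  rows=[
    [0,0,0,0.5,0,0,5],
    [0,0,0,1,0,0,5],
    [0,0,0,1,0,0,5],
    [0,0,0,1,0,0,5],
  ],
)

```text
t: 14.72
position: [0.5826, -0.15, 0.135]
tool_rot: [0.002, 0.702, 0.712, 0.002]
wrist_force: [-6.5, 0.2, -2.5]
finger_gap: 0.0114
```

move_arm(
  rows=[
    [0,-0.2,0,0.5,0,0.3,5],
    [0,-0.4,0,1,0,0.5,5],
    [0,-0.4,0,1.5,0,0.5,5],
    [0,-0.4,0,2,0,0.5,5],
    [0,-0.4,0,2,0,0.5,5],
  ],
)

```text
t: 15.35
position: [0.5834, -0.1499, 0.135]
tool_rot: [0.003, 0.702, 0.712, 0.003]
wrist_force: [-8.9, -0.1, -2.0]
finger_gap: 0.0112
```

```bash
python3 cap.py 10 wrist scene side; python3 - <<'E'
from h import *
crop("scene10",230,230,140,150,4,"c_s10.png")
E
```

```text
15.5 [ 0.5834 -0.1499  0.1349] [0.0032 0.7017 0.7125 0.0033] [-8.82  0.36 -2.47] 0.011258358964242614
```

View pics/c_s10.png

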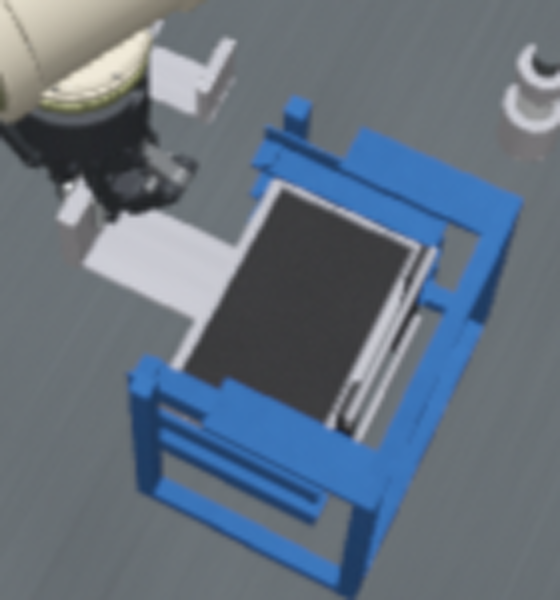

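View pics/wrist10.png

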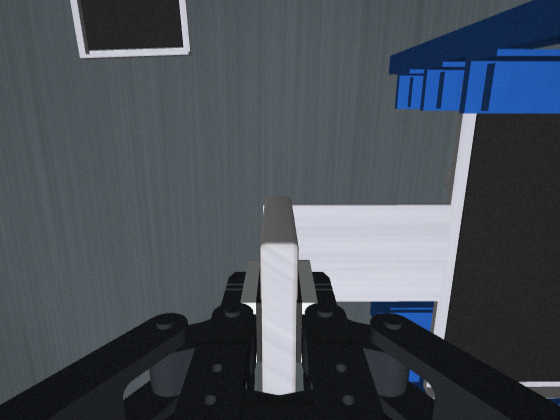

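move_arm(
  rows=[
    [0,-0.1,0,1.5,0,0.5,5],
    [0,-0.2,0,2,0,0.5,5],
    [0,-0.2,0,2.5,0,0.5,5],
    [0,-0.2,0,3,0,0.5,5],
    [0,-0.2,0,3,0,0.5,5],
  ],
)

```text
t: 16.12
position: [0.5846, -0.1499, 0.1348]
tool_rot: [0.002, 0.702, 0.713, 0.003]
wrist_force: [-13.7, -0.2, -1.5]
finger_gap: 0.0113
```

The force is 13.7 N, about 3.6 mm of travel. I'll lower while holding the push.

move_arm(
  rows=[
    [0,-0.2,0,1.8,0,-1,5],
    [0,-0.2,0,1.8,0,-2.5,5],
    [0,-0.2,0,1.8,0,-4,5],
    [0,-0.2,0,1.8,0,-5.5,5],
    [0,-0.2,0,1.8,0,-5.5,5],
  ],
)

```text
t: 16.75
position: [0.5845, -0.1497, 0.1285]
tool_rot: [0.001, 0.702, 0.713, 0.002]
wrist_force: [-12.7, -0.9, -1.4]
finger_gap: 0.0112
```

move_arm(
  rows=[
    [0,-0.5,0,1.9,0,-0.5,5],
    [0,-0.8,0,1.9,0,-1.5,5],
    [0,-0.8,0,1.9,0,-2.5,5],
    [0,-0.8,0,1.9,0,-2.5,5],
  ],
)

```text
t: 17.25
position: [0.5844, -0.1495, 0.1251]
tool_rot: [0.003, 0.702, 0.713, 0.006]
wrist_force: [-13.0, -1.4, -0.8]
finger_gap: 0.0113
```

```bash
python3 cap.py 11 wrist scene side; python3 - <<'E'
from h import *
crop("scene11",230,230,140,150,4,"c_s11.png");crop("side11",300,140,130,110,5.5,"c_d11.png")
E
```

```text
17.4 [ 0.5845 -0.1496  0.1252] [0.0034 0.7016 0.7126 0.0057] [-13.21  -0.16  -2.54] 0.01117225664150469
```

View pics/c_d11.png

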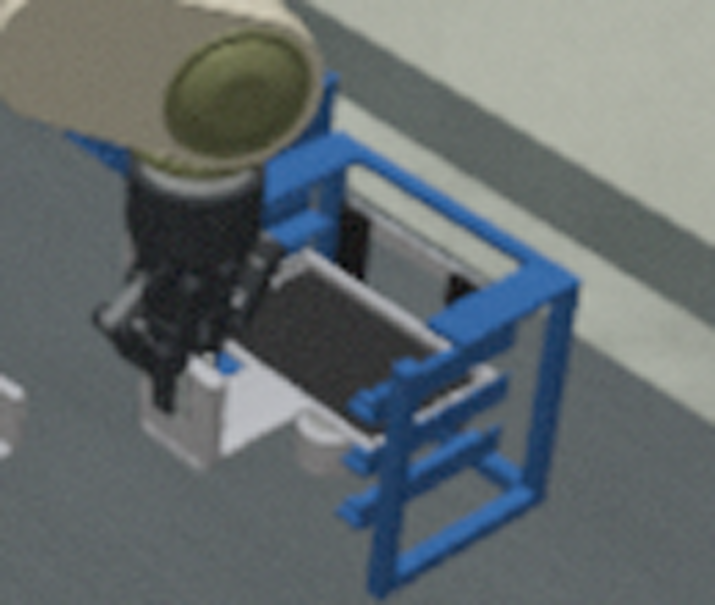

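View pics/wrist11.png

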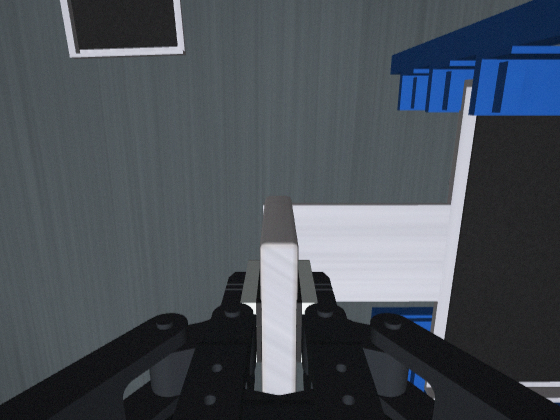

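```bash
python3 - <<'E'
from h import *
crop("wrist11",380,40,130,100,6,"c_w11.png")
E
```

```text
(no output)
```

View pics/c_w11.png

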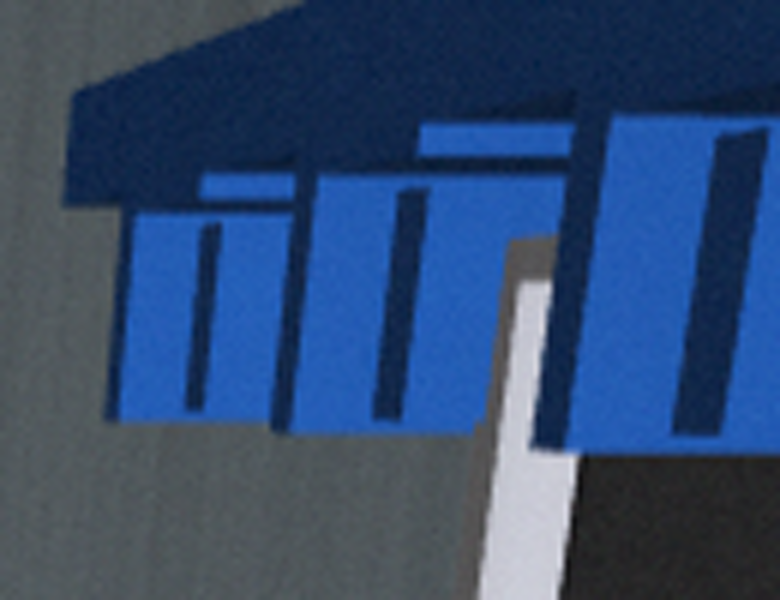

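```bash
python3 - <<'E'
from h import *
from scipy.spatial.transform import Rotation as R
from cell import sensors
s=sensors.state(); q=s["tool_rot"]; M=R.from_quat(np.r_[q[1:],q[0]]).as_matrix()
print(M.round(4).tolist(), "pitch(nose down +) deg",np.degrees(np.arcsin(-M[2,1])),"roll",np.degrees(np.arcsin(M[2,0])))
p=s["position"]
o=np.array([.7236,-.147,0]);a=.015
def loc(p): d=p-o; return np.array([d[0]*np.cos(a)+d[1]*np.sin(a),-d[0]*np.sin(a)+d[1]*np.cos(a),d[2]]).round(4)
for droop in (0,.7):
  pit=np.radians(droop);c,sn=np.cos(pit),np.sin(pit)
  for n,v in dict(org=(0,0,0),rear=(.05,0,0),shL=(-.05,.08,0),shR=(-.05,-.08,0)).items():
    v=np.array(v)-[-.131,0,.048]; v=np.array([c*v[0]+sn*v[2],v[1],-sn*v[0]+c*v[2]])
    print(droop,n,loc(p+M@np.array([v[1],v[0],-v[2]-.019])))
_,K,E=load("wrist11")
L=lambda u,v,z:loc(onz(K,E,380+u/6,40+v/6,z))
for z in (.095,.1,.105): print(z,"sh bottom",L(488,400,z),"nose front foot",L(400,420,.095),"nose front top",L(425,420,.1),"rail front",L(290,430,.095))
E
```

```text
[[-0.0156, 0.9998, 0.0129], [0.9999, 0.0156, 0.0033], [0.0031, 0.0129, -0.9999]] pitch(nose down +) deg -0.7406739280154302 roll 0.17484807663948648
0 org [-0.0078 -0.0003  0.0978]
0 rear [ 0.0422 -0.0003  0.0985]
0 shL [-0.0579  0.0797  0.0974]
0 shR [-0.0578 -0.0803  0.097 ]
0.7 org [-0.0084 -0.0003  0.0962]
0.7 rear [ 0.0416 -0.0003  0.0963]
0.7 shL [-0.0584  0.0797  0.0965]
0.7 shR [-0.0583 -0.0803  0.096 ]
0.095 sh bottom [-0.0568  0.0686  0.095 ] nose front foot [-0.0632  0.0671  0.095 ] nose front top [-0.0636  0.0672  0.1   ] rail front [-0.0714  0.0664  0.095 ]
0.1 sh bottom [-0.0592  0.0686  0.1   ] nose front foot [-0.0632  0.0671  0.095 ] nose front top [-0.0636  0.0672  0.1   ] rail front [-0.0714  0.0664  0.095 ]
0.105 sh bottom [-0.0617  0.0687  0.105 ] nose front foot [-0.0632  0.0671  0.095 ] nose front top [-0.0636  0.0672  0.1   ] rail front [-0.0714  0.0664  0.095 ]
```

The nose and shoulder geometry agrees with the push: shoulder just behind the nose, underside at about 96 mm. I'll lower further and feel for the ledge.

move_arm(
  rows=[
    [0,-0.2,0,1.9,0,-0.5,5],
    [0,-0.2,0,1.9,0,-1,5],
    [0,-0.2,0,1.9,0,-1,5],
  ],
)

```text
t: 17.77
position: [0.5845, -0.1494, 0.1239]
tool_rot: [0.002, 0.701, 0.713, 0.005]
wrist_force: [-15.1, 0.8, 1.9]
finger_gap: 0.011
```

move_arm(
  rows=[
    [0,-0.2,0,1.9,0,-0.5,5],
    [0,-0.2,0,1.9,0,-1,5],
    [0,-0.2,0,1.9,0,-1,5],
  ],
)

```text
t: 18.15
position: [0.5844, -0.1493, 0.1237]
tool_rot: [0.002, 0.701, 0.713, 0.005]
wrist_force: [-20.4, 2.2, 9.9]
finger_gap: 0.0112
```

Ledge contact at about 95 mm (TCP z 0.1237). I'll ease the vertical and forward preload.

move_arm(
  rows=[
    [0,0,0,1,0,0.2,5],
    [0,0,0,0.5,0,0.3,5],
    [0,0,0,0.3,0,0.3,5],
  ],
)

```text
t: 18.52
position: [0.584, -0.1494, 0.1241]
tool_rot: [0.001, 0.701, 0.713, 0.004]
wrist_force: [-9.4, 0.3, 1.0]
finger_gap: 0.0113
```

```bash
python3 cap.py 12 wrist scene side; python3 - <<'E'
from h import *
crop("wrist12",380,40,130,100,6,"c_w12.png")
E
```

```text
18.675 [ 0.584  -0.1494  0.1241] [0.0011 0.7013 0.7129 0.0039] [-9.4   0.55  0.12] 0.011149337123494883
```

View pics/c_w12.png

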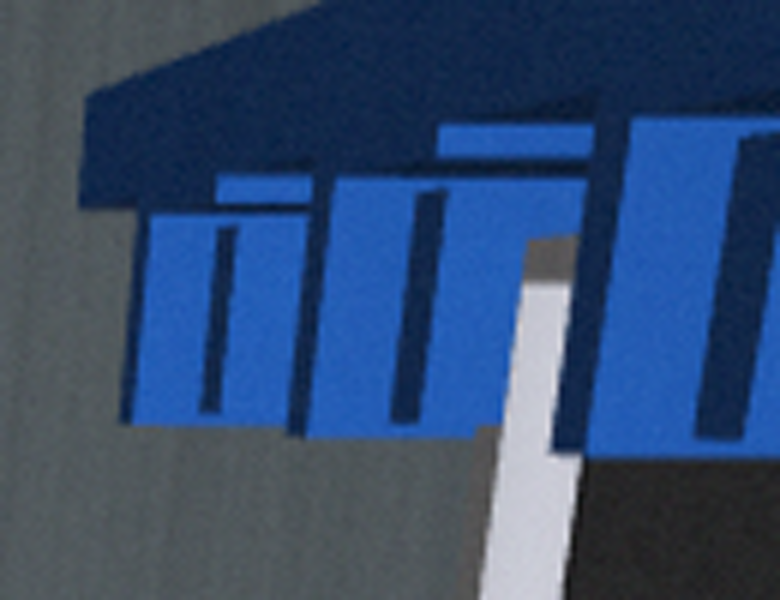

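The nose now hides the shoulder's front face (crop 500-525, 240-430), so the shoulder is seated behind it. Releasing.

move_arm(
  rows=[
    [0,0,0,0.3,0,0.2,14],
    [0,0,0,0.2,0,0.2,18],
    [0,0,0,0,0,0.2,24],
    [0,0,0,0,0,0.2,30],
    [0,0,0,0,0,0.2,36],
    [0,0,0,0,0,0.2,40],
    [0,0,0,0,0,0.2,40],
    [0,0,0,0,0,0.2,40],
  ],
)

```text
t: 19.68
position: [0.584, -0.1494, 0.1243]
tool_rot: [0.001, 0.701, 0.713, 0.004]
wrist_force: [0.2, 0.5, 0.1]
finger_gap: 0.04
```

```bash
python3 cap.py 13 wrist scene side; python3 - <<'E'
from h import *
crop("wrist13",380,40,130,100,6,"c_w13.png")
E
```

```text
19.825 [ 0.584  -0.1494  0.1243] [0.0011 0.7013 0.7129 0.004 ] [-0.34 -0.15  0.48] 0.039988537681828876
```

View pics/wrist13.png

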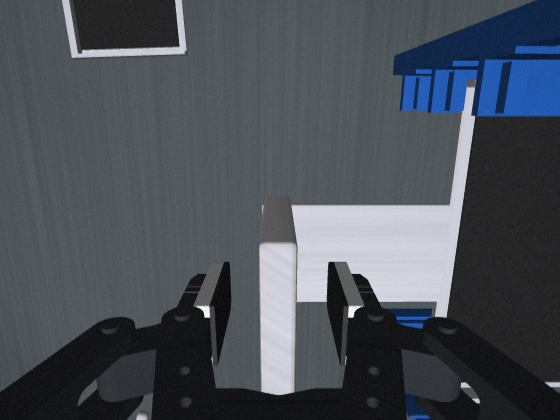

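View pics/c_w13.png

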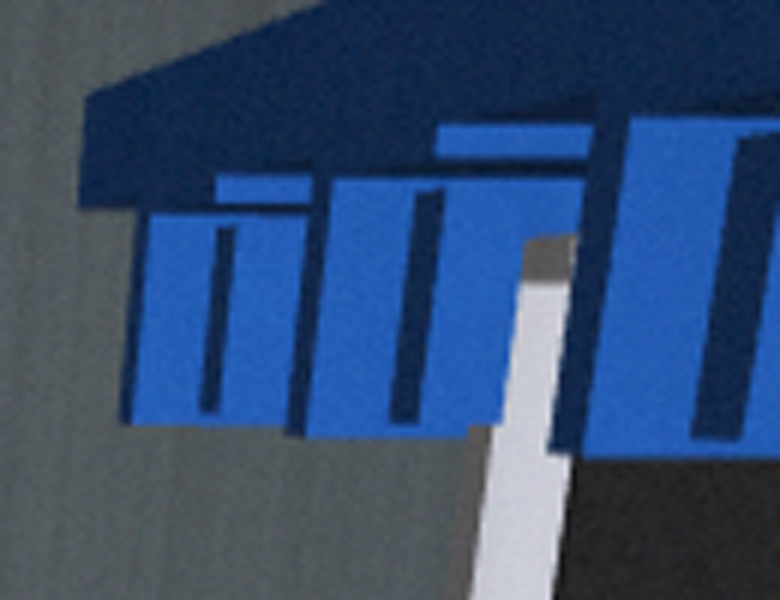

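It settled back under 1 mm and stopped on the nose. I'll raise clear and check.

move_arm(
  rows=[
    [0,0,0,0,0,10,40],
    [0,0,0,0,0,30,40],
    [0,0,0,0,0,65,40],
    [0,0,0,-10,0,105,40],
    [0,0,0,-20,0,145,40],
    [0,0,0,-20,0,180,40],
    [0,0,0,-20,0,180,40],
    [0,0,0,-20,0,180,40],
  ],
)

```text
t: 20.82
position: [0.5638, -0.1493, 0.3038]
tool_rot: [0.001, 0.701, 0.713, 0.004]
wrist_force: [-0.1, -0.1, -0.0]
finger_gap: 0.0399
```

```bash
python3 cap.py 14 wrist scene side; python3 - <<'E'
from h import *
crop("scene14",230,230,140,150,4,"c_s14.png");crop("side14",300,140,130,110,5.5,"c_d14.png")
E
```

```text
20.975 [ 0.5638 -0.1493  0.3033] [2.000e-04 7.013e-01 7.129e-01 3.700e-03] [ 0.42 -0.46  0.45] 0.04043768415449182
```

View pics/wrist14.png

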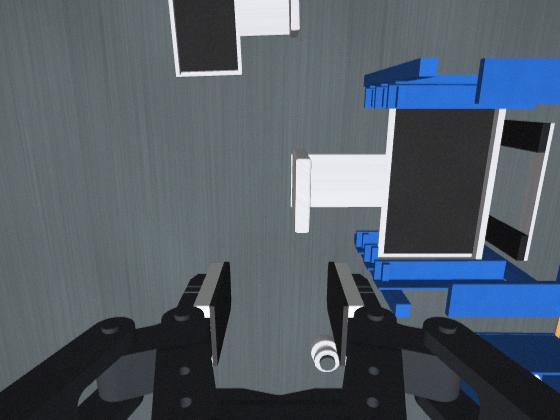

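View pics/c_s14.png

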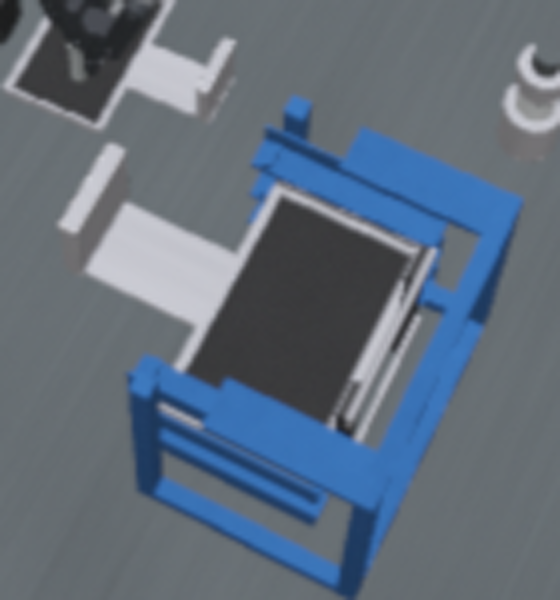

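View pics/c_d14.png

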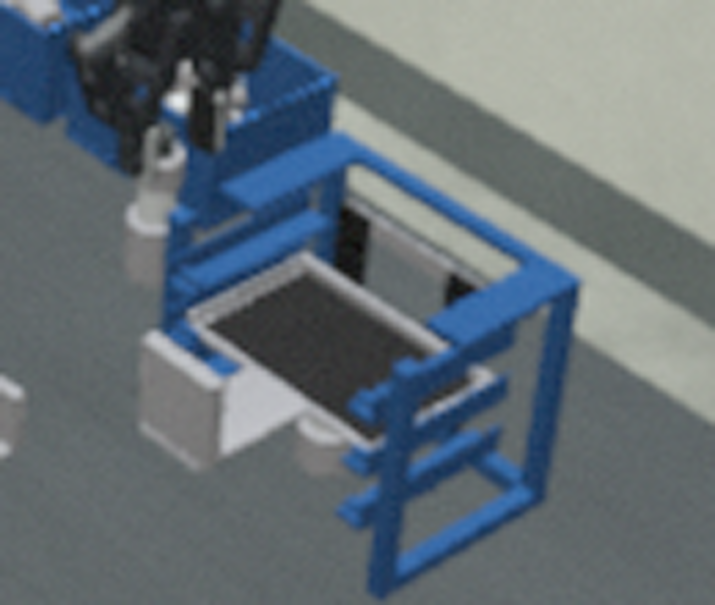

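```bash
python3 - <<'E'
from h import *
crop("wrist14",280,50,240,240,2.5,"c_w14.png");crop("wrist14",345,220,80,70,9,"c_w14r.png")
E
```

```text
(no output)
```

View pics/c_w14.png

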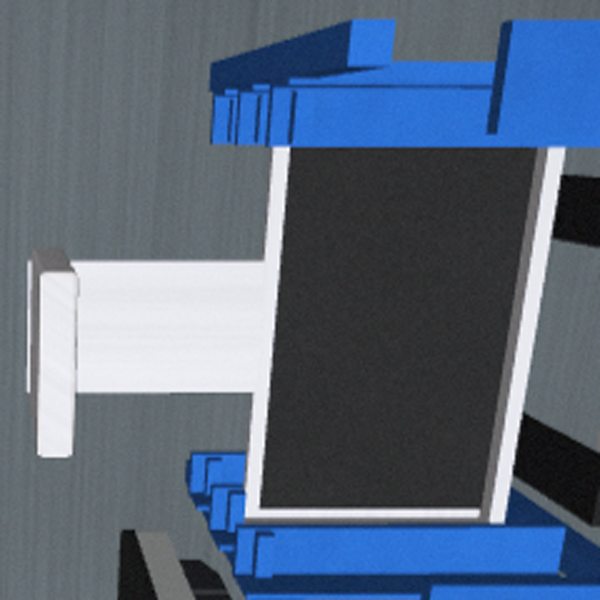

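View pics/c_w14r.png

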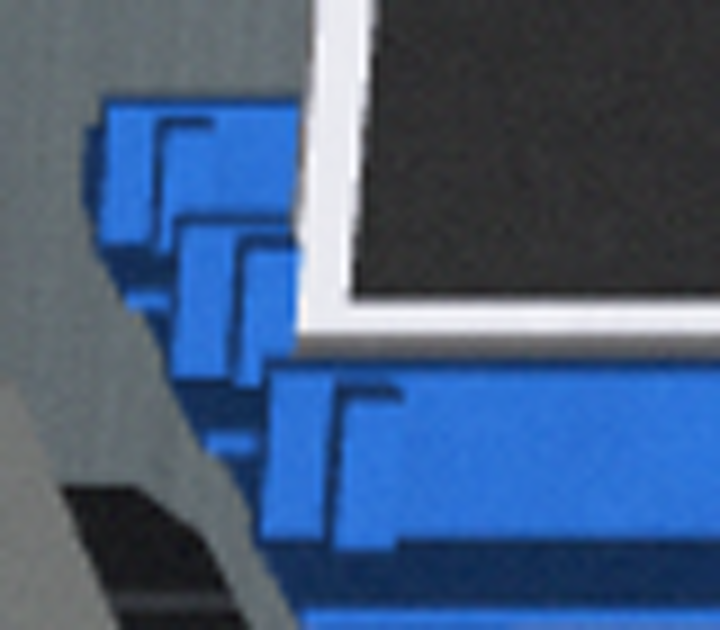

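```bash
python3 - <<'E'
from h import *
_,K,E=load("wrist14")
o=np.array([.7236,-.147,0]);a=.015
def loc(p): d=p-o; return np.array([d[0]*np.cos(a)+d[1]*np.sin(a),-d[0]*np.sin(a)+d[1]*np.cos(a),d[2]]).round(4)
L=lambda u,v,z:loc(onz(K,E,280+u/2.5,50+v/2.5,z))
print("front edge",L(274,148,.099),L(246,517,.099)); print("rear outer",L(565,148,.107),L(504,523,.107))
print("handle top",[L(*p,.161) for p in [(40,272),(76,272),(73,457),(38,457)]])
for n in ("scene","side"):
    d=cv2.absdiff(load(n+"0")[0],load(n+"14")[0]).max(2); print(n,[(k,int(d[v-8:v+9,u-8:u+9].mean())) for k,(u,v) in (dict(short=(219,403),tall=(365,250),cap1=(330,127),cap2=(378,209),elbow=(380,157),can=(362,105),wr=(146,370)) if n=="scene" else dict(short=(398,276),tall=(329,180),wr=(355,315))).items()])
E
```

```text
front edge [-0.059   0.0649  0.099 ] [-0.0583 -0.0775  0.099 ]
rear outer [0.0406 0.0651 0.107 ] [ 0.0408 -0.0767  0.107 ]
handle top [array([-0.1453,  0.0296,  0.161 ]), array([-0.1344,  0.0296,  0.161 ]), array([-0.1339, -0.03  ,  0.161 ]), array([-0.1451, -0.03  ,  0.161 ])]
scene [('short', 14), ('tall', 13), ('cap1', 13), ('cap2', 13), ('elbow', 14), ('can', 12), ('wr', 14)]
side [('short', 10), ('tall', 9), ('wr', 10)]
```

```bash
python3 -c "
from cell import manip
print(manip.sign_off())"
```

```text
the job is handed in; nothing more can be done
None
```

The shelf is in the rack on the 95 mm rails, behind the noses and released, and I handed the job in at about 21 s of the 67 s allowed. The hand-in gives no verdict.

- **Choices:** the fitting inside the rack measured about 72 mm tall, so it is the medium one and the 95 mm rails were right. Of the three trays, only the middle one measured close to 100 x 160 mm.
- **Fitting:** I slid it in about 11 mm above the rails and felt the buffer. I pressed to about 13.7 N (about 3.6 mm), lowered it behind the noses and let go.
- **Push force:** while setting down, the forward force on the wrist briefly read 20.4 N. The tool did not move forward, so I took this as friction on the ledges and eased off.
- **Last checks:**
  - The shelf's origin sits at rack x of about -9 mm. Front edge, rear edge and handle agree on this to within 1 mm when taken at their flat-on-the-ledges heights.
  - It is centred and square to within measurement error, and both shoulders lie directly behind the noses.
  - The gripper is clear and the wrist force is near zero.
  - The bystanders I compared with the starting pictures (short and tall fittings, caps, elbow, can, wrench) show no change. The medium fitting lies under the shelf and was only partly visible.
- **Not measured directly:** final buffer compression. The shelf rests against the noses, and the pictures put the rear edge about 1–2 mm past the buffer's untouched position, with about 2 mm uncertainty.

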